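Fetch the spare cutter carton from behind the standing cartons

TASK

First move the two cartons that stand on end on the plywood stand over to the black side mat, standing them upright there and leaving the flat carton behind them where it is. Then fetch that flat carton (spare cutter, dark label), lay it flat in the middle of the orange job tray, and only after that put the two standing cartons back upright, each centred and square on the pad of its own colour as it stood before. Leave the tape measure and the padlock where they are.

Things in the scene. Friction and masses are not known exactly. Their poses are not given: they have to be found in the camera images.
- green_carton: White carton with a green label on one narrow side (its y side), stood on end: 46 (its x) by 66 (its y) by 85 mm tall; origin at the middle of its underside, z up. At the start it stands on the green pad with its axes along the pad's. Loose, about 0.25 kg. Behind it (pad's +x) the flat carton is only some 13 mm away, so take it across its 46 mm x sides, high up: its top is 93 mm above the bench and the flat carton's top is 51 mm above the bench.
- yellow_carton: Brown carton with a yellow label on one narrow side (its y side), stood on end: 48 (its x) by 66 (its y) by 105 mm tall; origin at the middle of its underside, z up. At the start it stands on the yellow pad with its axes along the pad's, with its top 113 mm above the bench, beside the green-label carton with a 15 to 23 mm gap. Loose, about 0.25 kg; take it across its 48 mm x sides, high up.
- dark_carton: White carton with a dark label, lying flat on the plywood stand behind (stand's +x) the two standing cartons: 66 (its x) by 100 (its y) by 45 mm tall; origin at the middle of its underside (6 mm above the bench at the start), z up. Loose, about 0.3 kg. Only its 66 mm x sides can be spanned by a gripper, and the standing cartons block the near side.
- green_pad: Green pad, 68 (x) by 80 (y) mm, 2 mm thick, fixed on the plywood stand; origin at the middle of its underside, its top is 8 mm above the bench. Home of the green-label carton; left or right, varies.
- yellow_pad: Yellow pad, 68 (x) by 80 (y) mm, 2 mm thick, fixed on the plywood stand; origin at the middle of its underside, its top is 8 mm above the bench. Home of the yellow-label carton; the other side.
- side_mat: Black rubber side mat, 120 (x) by 180 (y) mm, 3 mm thick, fixed on the bench near the robot, at the left or right; origin at the middle of its underside. Room for both standing cartons 90 mm apart along its y.
- job_tray: Orange shallow job tray, 124 (x) by 160 (y) mm outside, floor 3 mm thick, walls 5 mm thick and 10 mm high, fixed on the bench near the robot at the side where the mat is not; origin at the middle of its underside. Inside 114 by 150 mm. At the right-hand place the key machine (with its clear hood 210 mm tall) begins some 70 mm beyond the tray's or mat's centre: come to that place from the middle of the bench, not over the machine.
- tape_measure: Yellow tape measure, 64 by 78 by 35 mm, left of the stand; origin at the middle of its underside. Bystander, loose.
- padlock: Brass padlock lying flat, 71 by 46 by 20 mm, in the middle near the bench's front edge; origin in its underside. Bystander, loose.

How it is judged:
By the outcome, as a careful person would: the job done as asked, in the order asked, and still so for the second after the job is handed in, with the robot touching nothing.
It also fails if it takes over 134 s, if anything falls off the work surface, if the arm or the gripper's body presses on something with over 40 N, if the wrist force passes 120 N, or if a joint passes its speed limit or range.

ROBOT

A 6-joint arm with a two-finger parallel gripper is mounted at the origin on a cart in front of the work surface, level with it; the furniture and walls round the work are solid. World frame = base frame: x ahead of the robot, y to its left, z up, the work surface at z = 0. Lengths are in mm, angles in rad, forces in N, time in s.
With the tool pointing down it reaches from about 350 to 850 mm from the base axis. Payload 8.1 kg.
Tool frame: the origin (TCP) lies at the very end of the fingers, on their centre line; the grasp point (between the pads) lies 19 mm behind it; z points along the fingers, y is the direction in which the jaws open and shut (so a half turn about z gives the same grasp; the last joint's range is limited). The gripper opens to 85 mm and grips with 20 to 120 N. Pads are 22 mm wide; open, the fingers measure 114 mm over their backs; the gripper's body (76 mm by 85 mm) begins 54 mm behind the grasp point. The pads swing forward as they close: fully open they stand 13 mm farther back than shut.
Start: joints at [-1.353, 0.13, 1.488, -0, 1.523, -0.085], TCP at [178.937, -572.701, 231.292] pointing down, gripper open.
Joint ranges: [-2.96, 2.96], [-0.89, 2.26], [0.02, 2.5], [-1.34, 4.48], [0, 2.73], [-2.66, 2.66]. Speed limits (rad/s): [2.39, 2.39, 2.79, 3.14, 3.14, 3.14].

INTERFACE

Orientations are given as a rotation vector (axis times angle).
In Python, from station import ctrl gives the robot as it stands.
- The arm moves only by the tool send_rows, never from a script. Its argument "targets" is a list of rows, each a list of 3 entries, a list of its own where there are three numbers: the shift along the tool's x, y, z in cm, then the turn about the tool's z in degrees, then the gripper's target within -1 to 1 (shut at 1, half-way at 0, fully open at -1). In form: [[[x, y, z], spin, gripper], ...]. A call has 1 to 8 rows; each row is the pose to reach, as a shift and turn from the pose measured when the call began, along the tool's axes at that moment; what a row does not reach only later rows make up. A row lasts 1/8 s, in which the tool goes at most 62.5 mm and 10.7 degrees, less where a joint would pass 70% of its speed; a pose out of reach is approached as far as the arm can. A call with a gripper value outside its range is refused whole. The fingers move at their own pace and stop on an object; the grip force is fixed at half the most. Time passes only in rows, so rows that repeat a pose let the fingers close. It gives the time, the measured TCP pose, the force and the opening at its end, in the units of the state.
- ctrl.observe(): the state, without advancing time (a new reading comes with each control period).
- ctrl.camera(name): name is "scene" or "top" or "wrist"; returns the picture (400x640x3 uint8, red, green, blue); there is no depth.
- ctrl.get_calibration(name): a dict with "fov_y" (degrees; the focal length in pixels is half the picture's height over the tangent of half this angle, whatever the lens; pixels are square), "cx", "cy" (the principal point, pixels), "rvec" (rotation vector, rad) and "tvec" (3), from world to camera coordinates, as OpenCV has them. Camera axes: x right, y down, z forward; pixel columns grow to the right and rows downward; lengths in mm; the calibration is good to about 2 mm. A picture is of the moment at which its call begins: read the wrist's pose just before it. get_calibration takes no time and is no camera call; for the wrist camera it gives the pose at the moment of the call.
- ctrl.sign_off(): hands the job in, once; it reports no verdict.
The state is a dict: "time": time; "q": joint angles; "qd": joint speeds; "tau": joint torques, N m; "tcp_pos": TCP position; "eef_rot": TCP orientation; "wrist_force": force on the tool from outside, world axes, zero at the start; "torque": the same for the moment, N m; "gripper_width": finger opening in mm.
Only numpy, scipy, OpenCV 4.12 (cv2) and the standard library are available. Lean on these libraries where they do the work, as an engineer would, in place of code of your own. Each camera call takes 0.05 s, during which the arm holds its last target.

## Working session

There is one attempt and no reset: what is moved stays moved. The work goes in short steps, Python scripts to look and compute and a tool call to move; the robot and the scene stay as the last step left them, time stands still between calls to the robot, and variables do not carry over. Pictures are saved under pics/ and viewed, and the job is handed in when it is done.

Besides the shell and the picture viewer there is one more tool, called after "Call:" as name([rows], argument=value, ...), one row to a line, values as JSON. send_rows: Moves the arm, as the interface text tells. Its arguments: {"type":"object","properties":{"targets":{"type":"array"}},"required":["targets"]}

```bash
ls; mkdir -p pics; python3 - <<'E'
from station import ctrl
import cv2
print(ctrl.observe())
for n in ("scene","top","wrist"):
    print(n,ctrl.get_calibration(n))
    cv2.imwrite(f"pics/a_{n}.png",ctrl.camera(n)[:,:,::-1])
E
```

```text
pics
{'time': 0.0, 'q': array([-1.35342280e+00,  1.31195823e-01,  1.48925992e+00, -3.16382171e-05,
        1.52300852e+00, -8.53863409e-02]), 'qd': array([ 1.68327739e-04,  9.35312910e-05, -4.14817130e-04, -1.28851306e-03,
        8.88610126e-04,  3.26593095e-04]), 'tau': array([ 1.13638635e-03, -5.69399250e+01, -5.00548482e+01, -1.18081466e-04,
        1.47816871e-02,  4.76972582e-05]), 'tcp_pos': array([ 178.79297609, -572.16801011,  230.23436836]), 'eef_rot': array([-3.10382067e+00, -4.73480873e-01,  2.43260077e-04]), 'wrist_force': array([-0.07811454, -1.07370789, -0.19476188]), 'torque': array([ 0.00238033, -0.03975912, -0.00232852]), 'gripper_width': 85.14746565764032}
scene {'fov_y': 57.66258443830925, 'cx': 316.53763062244906, 'cy': 197.43619912674995, 'rvec': array([ 0.83096835, -2.22605098,  1.41229231]), 'tvec': array([421.29802843, 172.34676806, 564.87345039])}
top {'fov_y': 42.160714313858406, 'cx': 315.9550280859974, 'cy': 194.84444173418868, 'rvec': array([ 2.17720701, -2.18712827,  0.1442591 ]), 'tvec': array([ -15.52278378,  550.01412506, 1115.51800481])}
wrist {'fov_y': 66.15434218318076, 'cx': 318.1419519001993, 'cy': 201.32229907126325, 'rvec': array([-2.33676241,  1.71957772,  0.24985239]), 'tvec': array([-598.52883003,  -36.27513203,  378.94030424])}
```

View pics/a_top.png

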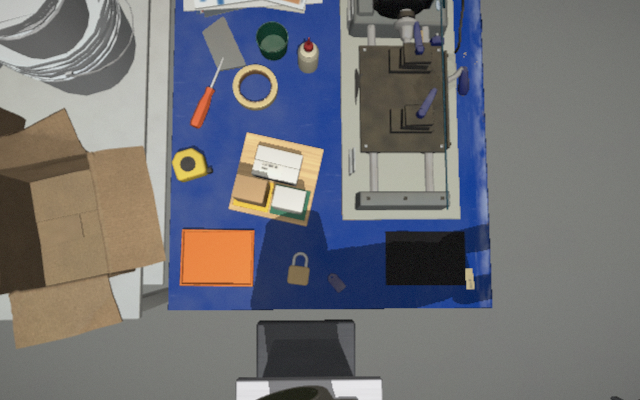

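View pics/a_scene.png

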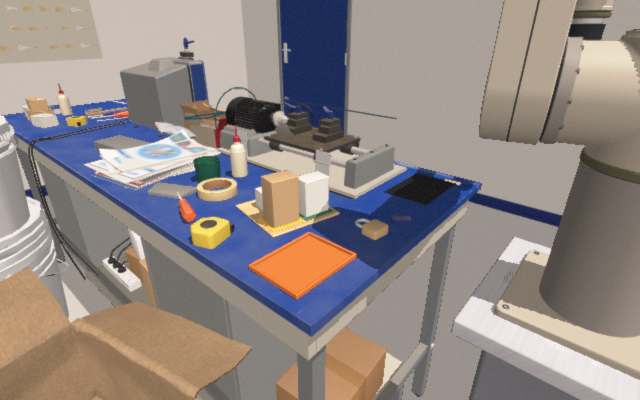

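View pics/a_wrist.png

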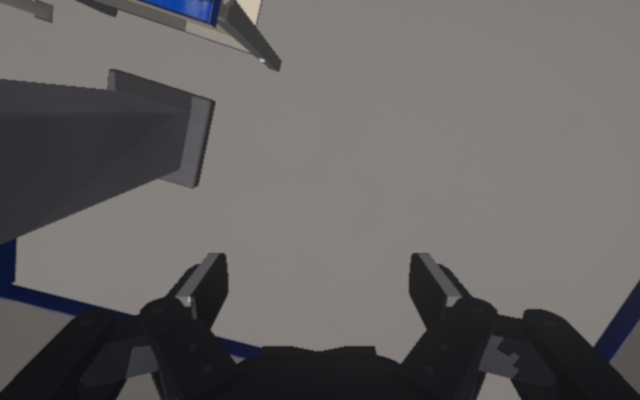

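The top view shows the stand near (275,180): yellow carton at (252,191) on the left and green at (290,201) on the right, with the dark carton behind at (278,163). The tray is at (217,257), the mat at (425,258), the tape at (190,165) and the padlock at (299,270).

```bash
cat > h.py <<'E'
from station import ctrl
import cv2, numpy as np
from scipy.spatial.transform import Rotation as R
def cal(n):
    c=ctrl.get_calibration(n); f=200/np.tan(np.radians(c["fov_y"]/2))
    return f,c["cx"],c["cy"],R.from_rotvec(c["rvec"]).as_matrix(),np.array(c["tvec"])
def ray(c,px,z):
    f,cx,cy,Rm,t=c; px=np.atleast_2d(px).astype(float)
    d=np.c_[(px[:,0]-cx)/f,(px[:,1]-cy)/f,np.ones(len(px))]@Rm
    C=-Rm.T@t; s=(z-C[2])/d[:,2]
    return (C+s[:,None]*d)[:,:2]
def proj(c,P):
    f,cx,cy,Rm,t=c; q=np.atleast_2d(P)@Rm.T+t
    return np.c_[f*q[:,0]/q[:,2]+cx,f*q[:,1]/q[:,2]+cy]
def blob(m,near=None):
    m=cv2.morphologyEx(m.astype(np.uint8),cv2.MORPH_OPEN,np.ones((2,2)))
    cs=[c for c in cv2.findContours(m,cv2.RETR_EXTERNAL,cv2.CHAIN_APPROX_NONE)[0]]
    return max(cs,key=cv2.contourArea)
def rect(c,cnt,z):
    p=ray(c,cnt.reshape(-1,2)+0.0,z).astype(np.float32)
    r=cv2.minAreaRect(p); return np.round(r[0],1),np.round(r[1],1),round(r[2],2),np.round(cv2.boxPoints(r),0).tolist()
E
python3 - <<'E'
from h import *
im=cv2.imread("pics/a_top.png"); c=cal("top")
crop=im[120:300,150:330]; cv2.imwrite("pics/crop1.png",cv2.resize(crop,(720,720),interpolation=cv2.INTER_CUBIC))
h=cv2.cvtColor(im,cv2.COLOR_BGR2HSV); H,S,V=[h[...,i].astype(int) for i in range(3)]
def win(m,x0,y0,x1,y1):
    o=np.zeros_like(m); o[y0:y1,x0:x1]=m[y0:y1,x0:x1]; return o
print("tray",rect(c,blob(win((H<15)&(S>180),170,215,270,295)),10))
print("mat",rect(c,blob(win((V<25),370,220,480,300)),3))
print("dark",rect(c,blob(win((S<60)&(V>140),230,130,320,184)),51))
print("green top",rect(c,blob(win((S<60)&(V>140),260,184,320,230)),93))
for p in [(252,185),(252,191),(240,200),(290,201),(304,212),(250,150),(425,258)]: print(p,h[p[1],p[0]])
print(np.round(proj(c,[[500,0,0],[500,100,0],[500,0,100]]),1))
E
```

```text
tray (array([355.3, 225.5]), array([95.8,  6.5]), 89.55, [[352.0, 178.0], [358.0, 178.0], [359.0, 273.0], [352.0, 273.0]])
mat (array([ 403.4, -265. ]), array([108.8, 175.1]), 0.77, [[348.0, -178.0], [350.0, -353.0], [459.0, -352.0], [457.0, -177.0]])
dark (array([612.5,  65. ]), array([101.5,  66.7]), 76.38, [[568.0, 24.0], [633.0, 8.0], [657.0, 106.0], [592.0, 122.0]])
green top (array([533.7,  39. ]), array([66.5, 46.7]), 77.65, [[504.0, 12.0], [549.0, 2.0], [564.0, 67.0], [518.0, 77.0]])
(252, 185) [ 17  98 201]
(252, 191) [ 17 101 207]
(240, 200) [ 17 102 108]
(290, 201) [ 24  11 231]
(304, 212) [ 76 100  79]
(250, 150) [ 18 100 221]
(425, 258) [165  64  16]
[[307.7 218.3]
 [263.1 218.5]
 [308.3 215.4]]
```

View pics/crop1.png

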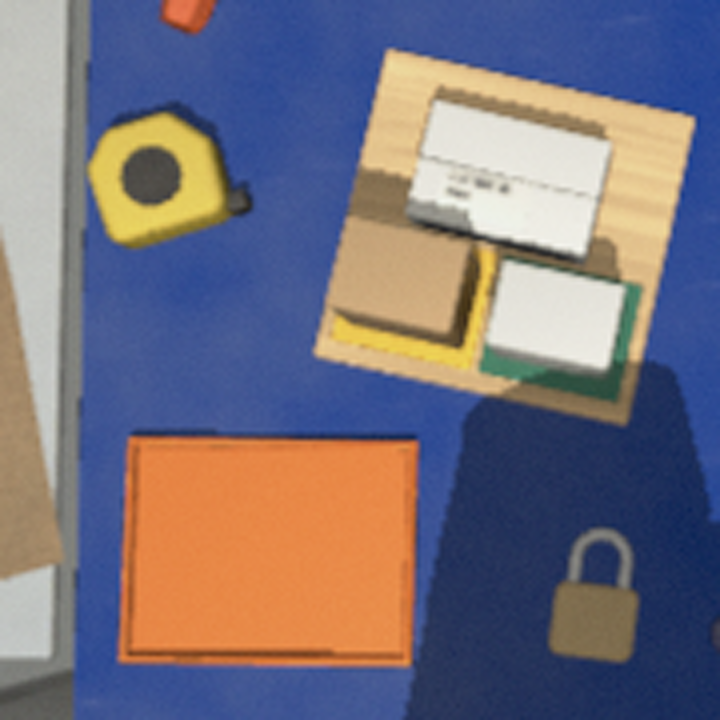

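The crop shows the stand turned by about -13°. The pads are visible on the near side of each carton, and the tray is almost aligned with the world axes. Next I refine the measurements and work out the tool frame.

```bash
python3 - <<'E'
from h import *
im=cv2.imread("pics/a_top.png"); c=cal("top")
h=cv2.cvtColor(im,cv2.COLOR_BGR2HSV); H,S,V=[h[...,i].astype(int) for i in range(3)]
def win(m,x0,y0,x1,y1):
    o=np.zeros_like(m); o[y0:y1,x0:x1]=m[y0:y1,x0:x1]; return o
nb=~((H>95)&(H<135)&(S>90))
print("stand",rect(c,blob(win(nb,222,128,330,230)),6))
print("tray",rect(c,blob(win(nb&(H<25),176,222,262,295)),10))
print("mat",rect(c,blob(win((V<45)&(S<120),370,222,480,300)),3))
print(V[225:295:1,425].tolist()); print(S[225:295:1,425].tolist())
print("tape",rect(c,blob(win(nb,172,140,215,190)),20))
print("padlock",rect(c,blob(win(nb&(V>50),283,248,316,292)),10))
m=win((H>22)&(H<32)&(S>150),222,128,330,230); print("ypad",rect(c,blob(m),8))
m=win((H>60)&(H<95)&(S>80),222,128,330,230); print("gpad",rect(c,blob(m),8))
m=win((H>12)&(H<20)&(S>85)&(S<115)&(V>180),228,170,272,210); print("ytop",rect(c,blob(m),113))
s=ctrl.observe(); M=R.from_rotvec(s["eef_rot"]).as_matrix(); print(M.round(3))
f,cx,cy,Rm,t=cal("wrist"); print("cam in tool",(M.T@(-Rm.T@t-s["tcp_pos"])).round(1),"cam z in tool",(M.T@Rm[2]).round(3))
E
```

```text
stand (array([587. ,  68.9]), array([181.6, 182.1]), 77.19, [[478.0, 0.0], [656.0, -40.0], [696.0, 137.0], [518.0, 178.0]])
tray (array([412.3, 198.3]), array([160. , 124.1]), 88.79, [[349.0, 120.0], [473.0, 117.0], [476.0, 277.0], [352.0, 280.0]])
mat (array([ 407.8, -264.7]), array([177.1, 115.9]), 89.54, [[349.0, -353.0], [465.0, -354.0], [466.0, -177.0], [351.0, -176.0]])
[150, 149, 147, 149, 149, 147, 97, 43, 35, 35, 36, 39, 32, 33, 30, 34, 30, 27, 26, 25, 19, 21, 19, 24, 23, 20, 19, 23, 24, 25, 22, 18, 25, 16, 20, 22, 23, 23, 13, 23, 22, 23, 21, 21, 22, 18, 22, 28, 20, 21, 22, 22, 23, 25, 23, 18, 24, 22, 24, 25, 75, 90, 89, 93, 88, 91, 89, 86, 91, 89]
[178, 185, 186, 183, 181, 184, 166, 30, 7, 15, 7, 33, 16, 23, 9, 0, 0, 28, 20, 20, 40, 12, 67, 32, 22, 26, 13, 55, 11, 31, 23, 57, 10, 64, 77, 35, 11, 33, 157, 78, 12, 33, 36, 36, 0, 43, 81, 36, 51, 24, 35, 35, 11, 20, 22, 0, 32, 23, 32, 31, 184, 181, 178, 173, 185, 179, 181, 213, 188, 183]
tape (array([619.4, 257.6]), array([71.4, 80.6]), 18.9, [[573.0, 284.0], [599.0, 208.0], [666.0, 231.0], [640.0, 307.0]])
padlock (array([387.2,  18.1]), array([47.8, 72.4]), 82.77, [[348.0, -1.0], [420.0, -10.0], [426.0, 37.0], [354.0, 46.0]])
ypad (array([526.2, 126. ]), array([76.2,  9.7]), 77.4, [[513.0, 90.0], [523.0, 88.0], [539.0, 162.0], [530.0, 164.0]])
gpad (array([533.3,  37.9]), array([76.4, 63.2]), 77.69, [[494.0, 7.0], [556.0, -6.0], [572.0, 68.0], [511.0, 82.0]])
ytop (array([553.3, 118.6]), array([62.1, 46.3]), 77.22, [[524.0, 93.0], [569.0, 83.0], [583.0, 144.0], [538.0, 154.0]])
[[ 0.955  0.298 -0.   ]
 [ 0.298 -0.955  0.001]
 [ 0.    -0.001 -1.   ]]
cam in tool [  71.6   -0.6 -142.5] cam z in tool [-0.283 -0.     0.959]
```

Call:
send_rows([
  [[2, -2, -4], -3, -1],
  [[6, -6, -7], -7, -1],
  [[10, -10, -7], -11, -1],
  [[14, -14, -7], -16, -1],
  [[18, -17.5, -7], -20, -1],
  [[22, -21, -7], -24, -1],
  [[26, -25, -7], -29, -1],
  [[30, -28.5, -7], -34, -1],
])

```text
time: 1.15
tcp_pos: [380.7, -209.1, 300.8]
eef_rot: [-2.828, -1.364, -0.001]
wrist_force: [0.2, 0.2, -0.6]
gripper_width: 85.4
```

```bash
cat >> h.py <<'E'
def yaw(s=None):
    s=s or ctrl.observe(); M=R.from_rotvec(s["eef_rot"]).as_matrix(); return np.degrees(np.arctan2(M[1,0],M[0,0]))
def go(x,y,z,yw):
    s=ctrl.observe(); M=R.from_rotvec(s["eef_rot"]).as_matrix()
    d=M.T@(np.array([x,y,z])-s["tcp_pos"])/10
    print("t",round(s["time"],2),"tcp",s["tcp_pos"].round(1),"yaw",round(yaw(s),2),"| tool shift cm",d.round(2),"spin",round(-(yw-yaw(s)),1),"tilt",(M[2,:2]).round(4),"w",round(s["gripper_width"],1),"F",s["wrist_force"].round(1))
E
python3 -c "
from h import *
go(540,75,300,77.4)"
```

```text
t 1.15 tcp [ 380.7 -209.1  300.8] yaw 51.51 | tool shift cm [32.15 -5.21  0.12] spin -25.9 tilt [ 0.001  -0.0009] w 85.4 F [ 0.2  0.2 -0.6]
```

Call:
send_rows([
  [[5, -1, 0.1], -5, -1],
  [[10, -1.8, 0.1], -10, -1],
  [[15, -2.5, 0.1], -14, -1],
  [[20, -3.2, 0.1], -18, -1],
  [[25, -4, 0.1], -22, -1],
  [[29, -4.8, 0.1], -25, -1],
  [[32, -5.2, 0.1], -26, -1],
  [[32.1, -5.2, 0.1], -26, -1],
])

```text
time: 2.15
tcp_pos: [539.9, 76.2, 299.4]
eef_rot: [-2.446, -1.969, 0.0]
wrist_force: [-0.7, -0.1, 0.9]
gripper_width: 85.6
```

```bash
python3 -c "
from h import *
go(540,75,300,77.4)
cv2.imwrite('pics/b_wrist.png',ctrl.camera('wrist')[:,:,::-1]);go(540,75,300,77.4)"
```

```text
t 2.15 tcp [539.9  76.2 299.4] yaw 77.66 | tool shift cm [-0.11  0.03 -0.06] spin 0.3 tilt [ 0.0012 -0.0017] w 85.6 F [-0.7 -0.1  0.9]
t 2.2 tcp [539.6  75.2 299.5] yaw 77.59 | tool shift cm [-0.01  0.04 -0.05] spin 0.2 tilt [ 0.0008 -0.0017] w 85.2 F [ 0.1 -0.  -0.7]
```

View pics/b_wrist.png

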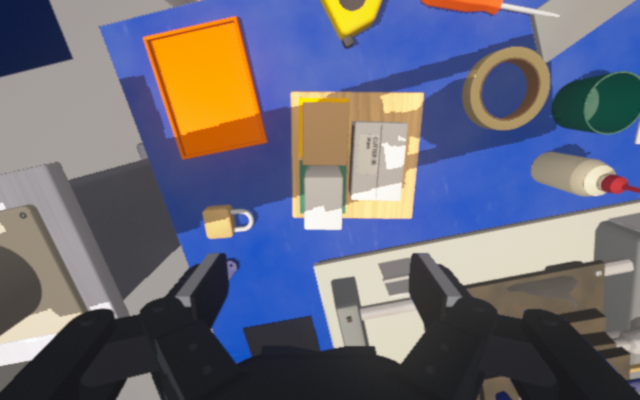

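The wrist view shows the stand almost square with the picture. The yellow top is at about x 300–350, y 100–163, green at 304–342, 165–230, and the dark carton at 352–408, 122–200.

```bash
python3 - <<'E'
from h import *
im=cv2.imread("pics/b_wrist.png"); c=cal("wrist")
cv2.imwrite("pics/crop2.png",cv2.resize(im[80:240,280:440],(800,800),interpolation=cv2.INTER_CUBIC)[:600])
h=cv2.cvtColor(im,cv2.COLOR_BGR2HSV)
for p in [(325,130),(345,105),(325,160),(325,172),(322,190),(322,205),(322,222),(346,150),(346,190)]: print(p,h[p[1],p[0]])
E
```

```text
(325, 130) [ 16 115 171]
(345, 105) [ 15 114 172]
(325, 160) [ 16 115 167]
(325, 172) [ 17  28 145]
(322, 190) [ 17  26 195]
(322, 205) [ 16  25 212]
(322, 222) [ 17   7 252]
(346, 150) [ 17 127 168]
(346, 190) [ 21  88 142]
```

View pics/crop2.png

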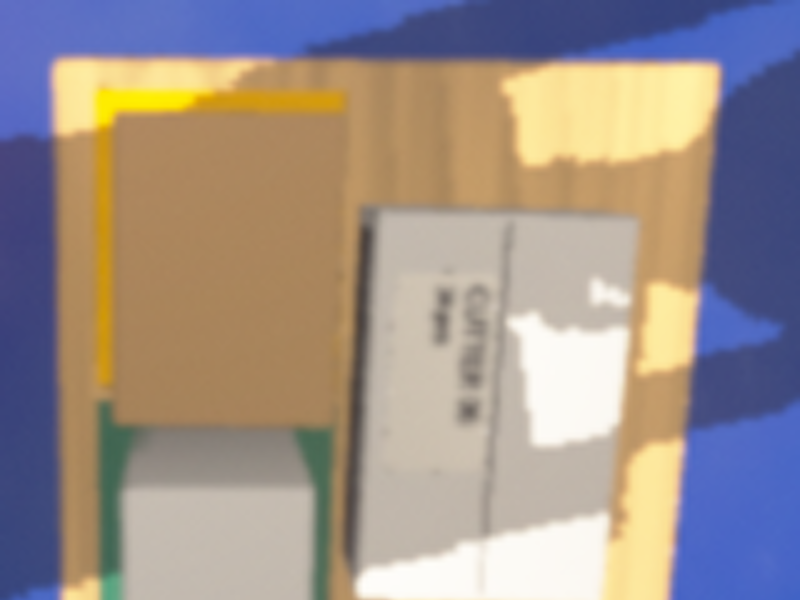

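```bash
python3 - <<'E'
from h import *
c=cal("wrist")
def P(l): return (np.array(l)+.5)/5-.5+[280,80]
def rep(n,px,z):
    w=ray(c,px,z); a=np.radians(-12.6); u=np.array([np.cos(a),np.sin(a)]); v=np.array([-u[1],u[0]])
    print(n,w.round(1).tolist(),"mean",w.mean(0).round(1),"uv",np.c_[w@u,w@v].round(1).tolist(), "meanuv",(w.mean(0)@u).round(1),(w.mean(0)@v).round(1))
rep("ytop",P([(113,112),(345,112),(332,427),(117,427)]),113)
rep("gtop",np.vstack([P([(120,487),(316,487)]),[[341.5,229.5],[305,229.5]]]),93)
rep("stand topcorners",P([(54,60),(720,63)]),6)
rep("dark",np.vstack([P([(362,207),(640,218)]),[[402,200.5],[352.5,199]]]),51)
rep("ypad near",P([(97,92),(99,388)]),8)
rep("gpad near",P([(100,402)]),8)
c=cal("top")
rep("T ytop",ray and np.array([[524,93]])*0+[252,191],113)
E
```

```text
ytop [[540.4, 157.9], [586.6, 147.7], [571.7, 84.7], [526.4, 94.7]] mean [556.3 121.2] uv [[493.0, 272.0], [540.3, 272.1], [539.5, 207.4], [493.0, 207.2]] meanuv 516.4 239.7
gtop [[522.1, 77.8], [566.4, 68.0], [552.3, 4.4], [508.9, 14.0]] mean [537.4  41.1] uv [[492.6, 189.8], [538.0, 189.9], [538.0, 124.8], [493.6, 124.7]] meanuv 515.5 157.3
stand topcorners [[523.4, 178.1], [697.5, 138.9]] mean [610.4 158.5] uv [[471.9, 288.0], [650.4, 287.7]] meanuv 561.2 287.9
dark [[592.5, 125.2], [659.1, 107.8], [638.4, 10.6], [574.6, 26.8]] mean [616.2  67.6] uv [[551.0, 251.5], [619.7, 249.0], [620.7, 149.6], [555.0, 151.5]] meanuv 586.6 200.4
ypad near [[532.8, 167.6], [514.9, 90.3]] mean [523.9 129. ] uv [[483.4, 279.8], [482.8, 200.5]] meanuv 483.1 240.1
gpad near [[514.3, 86.4]] mean [514.3  86.4] uv [[483.0, 196.5]] meanuv 483.0 196.5
T ytop [[549.5, 114.7]] mean [549.5 114.7] uv [[511.2, 231.8]] meanuv 511.2 231.8
```

```bash
python3 -c "
from h import *
go(535.6,40.1,130,77.4);go(535.6,40.1,60,77.4)"
```

```text
t 2.2 tcp [539.6  75.2 299.5] yaw 77.59 | tool shift cm [-3.52  0.39 16.95] spin 0.2 tilt [ 0.0008 -0.0017] w 85.2 F [ 0.1 -0.  -0.7]
t 2.2 tcp [539.6  75.2 299.5] yaw 77.59 | tool shift cm [-3.53  0.4  23.95] spin 0.2 tilt [ 0.0008 -0.0017] w 85.2 F [ 0.1 -0.  -0.7]
```

Call:
send_rows([
  [[-1.2, 0.1, 4], 0.2, -1],
  [[-2.4, 0.3, 9], 0.2, -1],
  [[-3.5, 0.4, 14], 0.2, -1],
  [[-3.5, 0.4, 17], 0.2, -1],
  [[-3.5, 0.4, 19], 0.2, -1],
  [[-3.5, 0.4, 21.5], 0.2, -1],
  [[-3.5, 0.4, 23.5], 0.2, -1],
  [[-3.5, 0.4, 24], 0.2, -1],
])

```text
time: 3.2
tcp_pos: [534.1, 39.4, 58.1]
eef_rot: [-2.451, -1.96, 0.004]
wrist_force: [0.6, -0.2, 0.6]
gripper_width: 85.3
```

```bash
python3 -c "
from h import *
cv2.imwrite('pics/c_wrist.png',ctrl.camera('wrist')[:,:,::-1]);go(535.6,40.1,60,77.4)"
```

```text
t 3.25 tcp [534.5  39.5  58.4] yaw 77.33 | tool shift cm [ 0.08  0.09 -0.16] spin -0.1 tilt [ 0.0002 -0.0037] w 85.2 F [-1.1 -0.5 -0.4]
```

View pics/c_wrist.png

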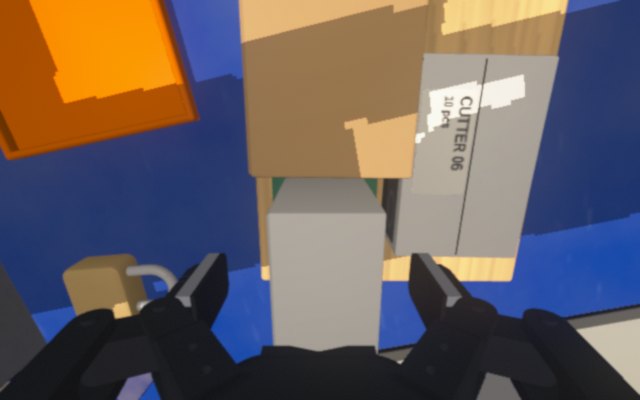

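The green carton is between the fingers, at x 271–384 against finger edges 228 and 410. That puts it about 3 mm towards +u, which agrees with the wrist measurement. I shift and grip.

Call:
send_rows([
  [[0.2, 0.3, -0.1], 0, -1],
  [[0.2, 0.3, -0.1], 0, -1],
  [[0.2, 0.3, -0.1], 0, 1],
  [[0.2, 0.3, -0.1], 0, 1],
  [[0.2, 0.3, -0.1], 0, 1],
  [[0.2, 0.3, -0.1], 0, 1],
  [[0.2, 0.3, -0.1], 0, 1],
])

```text
time: 4.12
tcp_pos: [538.1, 40.9, 59.8]
eef_rot: [-2.451, -1.961, 0.003]
wrist_force: [-2.0, 0.3, 5.5]
gripper_width: 44.2
```

```bash
python3 -c "
from h import *
go(535.6,40.1,60,77.4)"
```

```text
t 4.12 tcp [538.1  40.9  59.8] yaw 77.33 | tool shift cm [-0.13 -0.23 -0.02] spin -0.1 tilt [ 0.0003 -0.0032] w 44.2 F [-2.   0.3  5.5]
```

Call:
send_rows([
  [[0.2, 0, -1.5], 0, 1],
  [[0, 0, -4.5], 0, 1],
  [[0, 0, -8], 0, 1],
  [[-2, -2, -11], -2, 1],
  [[-5, -4, -11], -5, 1],
  [[-8, -6, -11], -8, 1],
  [[-11, -8, -11], -11, 1],
  [[-12.3, -8.8, -11], -13, 1],
])

```text
time: 5.12
tcp_pos: [424.3, -60.8, 170.3]
eef_rot: [-2.213, -2.226, 0.003]
wrist_force: [0.5, 0.1, -2.6]
gripper_width: 44.1
```

```bash
python3 -c "
from h import *
go(400,-310,170,90);go(400,-310,55.5,90)"
```

```text
t 5.12 tcp [424.3 -60.8 170.3] yaw 90.35 | tool shift cm [-2.491e+01 -2.580e+00  2.000e-02] spin 0.4 tilt [ 0.0008 -0.0033] w 44.1 F [ 0.5  0.1 -2.6]
t 5.12 tcp [424.3 -60.8 170.3] yaw 90.35 | tool shift cm [-24.91  -2.54  11.47] spin 0.4 tilt [ 0.0008 -0.0033] w 44.1 F [ 0.5  0.1 -2.6]
```

Call:
send_rows([
  [[-3, -0.8, 0], 0.3, 1],
  [[-8, -1.8, 0], 0.3, 1],
  [[-13, -2.5, 0], 0.3, 1],
  [[-18, -2.5, 1], 0.3, 1],
  [[-22, -2.5, 3], 0.3, 1],
  [[-24.5, -2.5, 6], 0.3, 1],
  [[-24.9, -2.5, 9], 0.3, 1],
  [[-24.9, -2.5, 10.5], 0.3, 1],
])

```text
time: 6.12
tcp_pos: [399.3, -309.3, 63.6]
eef_rot: [-2.217, -2.217, 0.003]
wrist_force: [-0.1, 1.1, -2.2]
gripper_width: 44.5
```

```bash
python3 -c "
from h import *
go(400,-310,55,90)
cv2.imwrite('pics/d_top.png',ctrl.camera('top')[:,:,::-1][150:300,240:520].repeat(2,0).repeat(2,1))
"
```

```text
t 6.12 tcp [ 399.3 -309.3   63.6] yaw 90.0 | tool shift cm [-0.07  0.07  0.85] spin -0.0 tilt [ 0.0029 -0.0055] w 44.5 F [-0.1  1.1 -2.2]
```

View pics/d_top.png

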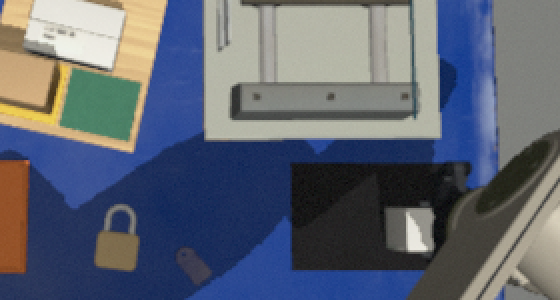

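The carton is above the mat's right half, and the green pad is now clear. I lower and release.

Call:
send_rows([
  [[0, 0, 0.5], 0, 1],
  [[0, 0, 0.85], 0, 1],
  [[0, 0, 0.85], 0, 1],
  [[0, 0, 0.85], 0, 0.2],
  [[0, 0, 0.85], 0, -0.5],
  [[0, 0, 0.85], 0, -0.5],
  [[0, 0, 0.85], 0, -0.5],
])

```text
time: 7.05
tcp_pos: [398.8, -308.5, 53.7]
eef_rot: [-2.216, -2.217, 0.003]
wrist_force: [-0.6, 0.5, -1.0]
gripper_width: 64.1
```

```bash
python3 -c "
from h import *
go(420,-60,180,77.4)
"
```

```text
t 7.05 tcp [ 398.8 -308.5   53.7] yaw 90.03 | tool shift cm [ 24.89   2.05 -12.55] spin 12.6 tilt [ 0.0038 -0.0066] w 64.1 F [-0.6  0.5 -1. ]
```

Call:
send_rows([
  [[0, 0, -2], 0, -0.5],
  [[0, 0, -7], 0, -1],
  [[2, 0.2, -12], 1, -1],
  [[7, 0.6, -15], 3, -1],
  [[12, 1, -15], 6, -1],
  [[17.5, 1.5, -15], 9, -1],
  [[23, 2, -15], 12, -1],
  [[25, 2.5, -15], 12.6, -1],
])

```text
time: 8.05
tcp_pos: [424.6, -56.5, 204.6]
eef_rot: [-2.444, -1.962, 0.003]
wrist_force: [0.7, -0.6, 0.3]
gripper_width: 84.9
```

```bash
python3 -c "
from h import *
go(556.2,121.3,190,77.4)
go(556.2,121.3,75,77.4)
cv2.imwrite('pics/e_top.png',ctrl.camera('top')[:,:,::-1][150:300,240:520].repeat(2,0).repeat(2,1))
"
```

```text
t 8.05 tcp [424.6 -56.5 204.6] yaw 77.52 | tool shift cm [20.19  9.01  1.46] spin 0.1 tilt [ 0.0029 -0.0067] w 84.9 F [ 0.7 -0.6  0.3]
t 8.05 tcp [424.6 -56.5 204.6] yaw 77.52 | tool shift cm [20.16  9.09 12.96] spin 0.1 tilt [ 0.0029 -0.0067] w 84.9 F [ 0.7 -0.6  0.3]
```

View pics/e_top.png

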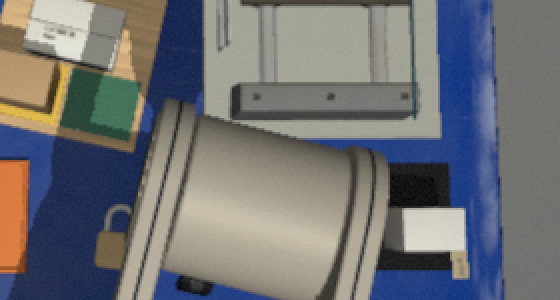

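The green carton stands on the mat at (433,228) in this crop. Now the yellow one.

Call:
send_rows([
  [[4, 1.5, 0], 0, -1],
  [[9, 3.5, 0], 0, -1],
  [[14, 6, 0], 0, -1],
  [[18.5, 8.3, 1.5], 0, -1],
  [[20.2, 9, 4], 0.1, -1],
  [[20.2, 9, 7], 0.1, -1],
  [[20.2, 9, 10], 0.1, -1],
  [[20.2, 9, 10], 0.1, -1],
])

```text
time: 9.1
tcp_pos: [553.7, 122.2, 101.6]
eef_rot: [-2.443, -1.958, 0.01]
wrist_force: [0.1, 0.5, -0.4]
gripper_width: 85.1
```

```bash
python3 -c "
from h import *
cv2.imwrite('pics/f_wrist.png',ctrl.camera('wrist')[:,:,::-1]);go(556.2,121.3,75,77.4)"
```

```text
t 9.15 tcp [555.2 122.3 103.9] yaw 77.41 | tool shift cm [-0.09  0.15  2.88] spin 0.0 tilt [ 0.0029 -0.0093] w 85.2 F [ 0.2 -0.5  0.1]
```

View pics/f_wrist.png

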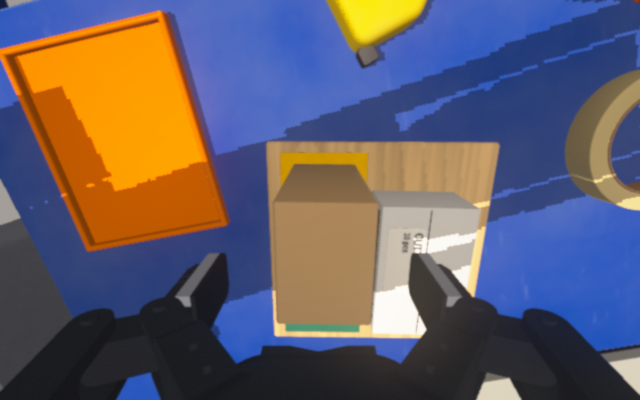

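The yellow carton top spans x 275–377 with its centre at 326, against a finger centre of 319. I shift about +2.5 mm in tool y, lower and grip.

Call:
send_rows([
  [[-0.1, 0.25, 0.5], 0, -1],
  [[-0.1, 0.25, 1.5], 0, -1],
  [[-0.1, 0.25, 2.5], 0, -1],
  [[-0.1, 0.25, 2.9], 0, -1],
  [[-0.1, 0.25, 2.9], 0, 1],
  [[-0.1, 0.25, 2.9], 0, 1],
  [[-0.1, 0.25, 2.9], 0, 1],
  [[-0.1, 0.25, 2.9], 0, 1],
])

```text
time: 10.15
tcp_pos: [557.6, 121.0, 75.4]
eef_rot: [-2.445, -1.959, 0.004]
wrist_force: [-0.7, 0.2, 3.0]
gripper_width: 47.0
```

```bash
python3 -c "
from h import *
go(430,-60,210,90)"
```

```text
t 10.15 tcp [557.6 121.   75.4] yaw 77.41 | tool shift cm [-20.41  -8.62 -13.46] spin -12.6 tilt [ 0.0032 -0.0084] w 47.0 F [-0.7  0.2  3. ]
```

Call:
send_rows([
  [[0, 0, -1], 0, 1],
  [[0, 0, -4], 0, 1],
  [[0, 0, -8], 0, 1],
  [[-3, -1.5, -11], -1, 1],
  [[-7, -3, -11.5], -4, 1],
  [[-12, -5, -11.5], -7, 1],
  [[-17, -7, -11.5], -11, 1],
  [[-20.4, -8.6, -11.5], -12.6, 1],
])

```text
time: 11.15
tcp_pos: [428.6, -61.3, 190.7]
eef_rot: [-2.214, -2.216, 0.003]
wrist_force: [0.3, -1.4, -3.2]
gripper_width: 47.2
```

```bash
python3 -c "
from h import *
go(400,-219,180,90);go(400,-219,75,90)"
```

```text
t 11.15 tcp [428.6 -61.3 190.7] yaw 90.05 | tool shift cm [-15.77  -2.87   1.02] spin 0.1 tilt [ 0.0045 -0.0074] w 47.2 F [ 0.3 -1.4 -3.2]
t 11.15 tcp [428.6 -61.3 190.7] yaw 90.05 | tool shift cm [-15.82  -2.79  11.52] spin 0.1 tilt [ 0.0045 -0.0074] w 47.2 F [ 0.3 -1.4 -3.2]
```

Call:
send_rows([
  [[-3, -0.8, 0], 0, 1],
  [[-8, -1.8, 0.5], 0, 1],
  [[-12.5, -2.5, 1.5], 0, 1],
  [[-15.4, -2.8, 4], 0, 1],
  [[-15.8, -2.8, 7.5], 0, 1],
  [[-15.8, -2.8, 10], 0, 1],
  [[-15.8, -2.8, 11.5], 0, 1],
  [[-15.8, -2.8, 11.5], 0, 1],
])

```text
time: 12.15
tcp_pos: [399.3, -218.3, 74.5]
eef_rot: [-2.213, -2.215, 0.004]
wrist_force: [0.3, -0.0, -2.8]
gripper_width: 47.3
```

```bash
python3 -c "
from h import *
go(400,-219,70.5,90)"
```

```text
t 12.15 tcp [ 399.3 -218.3   74.5] yaw 90.06 | tool shift cm [-0.08  0.08  0.4 ] spin 0.1 tilt [ 0.0057 -0.0091] w 47.3 F [ 0.3 -0.  -2.8]
```

Call:
send_rows([
  [[0, 0, 0.3], 0, 1],
  [[0, 0, 0.45], 0, 1],
  [[0, 0, 0.45], 0, 1],
  [[0, 0, 0.45], 0, 0.2],
  [[0, 0, 0.45], 0, -0.5],
  [[0, 0, 0.45], 0, -0.5],
  [[0, 0, -2], 0, -0.5],
  [[0, 0, -7], 0, -1],
])

```text
time: 13.15
tcp_pos: [398.3, -217.6, 143.2]
eef_rot: [-2.209, -2.212, 0.005]
wrist_force: [0.5, -0.5, -0.8]
gripper_width: 79.4
```

```bash
python3 -c "
from h import *
cv2.imwrite('pics/g_wrist.png',ctrl.camera('wrist')[:,:,::-1])
go(420,-50,260,77.4);go(570,75,300,77.4)"
```

```text
t 13.2 tcp [ 402.2 -220.3  152.2] yaw 90.06 | tool shift cm [ 17.05   1.76 -10.76] spin 12.7 tilt [ 0.0016 -0.0035] w 85.1 F [ 3.1 -1.6  6.4]
t 13.2 tcp [ 402.2 -220.3  152.2] yaw 90.06 | tool shift cm [ 29.54  16.76 -14.79] spin 12.7 tilt [ 0.0016 -0.0035] w 85.1 F [ 3.1 -1.6  6.4]
```

View pics/g_wrist.png

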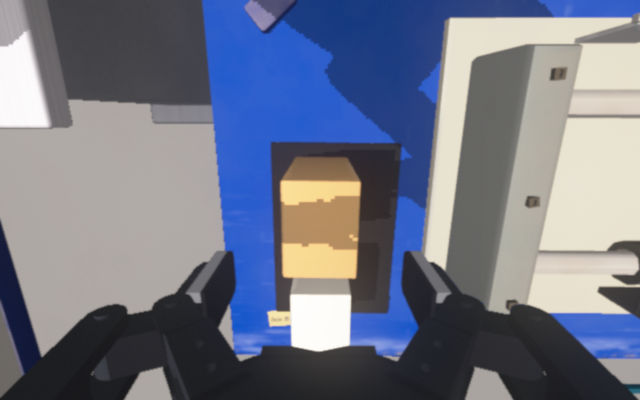

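Both cartons stand upright on the mat: yellow at (320,230) and green behind it at (321,315). On to the dark carton.

Call:
send_rows([
  [[1, 0, -3], 1, -1],
  [[4, 0.5, -7], 3, -1],
  [[8, 1, -10], 5, -1],
  [[13, 1.5, -12], 7, -1],
  [[18, 4, -13], 9, -1],
  [[22.5, 8.5, -14], 11, -1],
  [[27, 13, -14.5], 12.7, -1],
  [[29.5, 16.7, -14.8], 12.7, -1],
])

```text
time: 14.2
tcp_pos: [571.0, 77.1, 300.6]
eef_rot: [-2.449, -1.963, 0.001]
wrist_force: [0.1, -1.1, 0.3]
gripper_width: 85.0
```

Call:
send_rows([
  [[0, 0, 0], 0, -1],
  [[0, 0, 0], 0, -1],
])

```text
time: 14.45
tcp_pos: [570.8, 77.1, 300.4]
eef_rot: [-2.448, -1.964, 0.002]
wrist_force: [-0.4, -0.3, 0.5]
gripper_width: 85.4
```

```bash
python3 -c "
from h import *
go(616,67,200,77)
import pickle; pickle.dump(cal('wrist'),open('h_cal.pkl','wb'))
im=ctrl.camera('wrist')[:,:,::-1]; cv2.imwrite('pics/i_wrist.png',im)
cv2.imwrite('pics/i_crop.png',cv2.resize(im[50:250,250:460],(840,800),interpolation=cv2.INTER_CUBIC)[:800,:800][:600])
t=ctrl.camera('top')[:,:,::-1];cv2.imwrite('pics/i_top.png',t)"
```

```text
t 14.45 tcp [570.8  77.1 300.4] yaw 77.48 | tool shift cm [-1.000e-02  4.660e+00  1.003e+01] spin 0.5 tilt [ 0.001  -0.0029] w 85.4 F [-0.4 -0.3  0.5]
```

View pics/i_wrist.png

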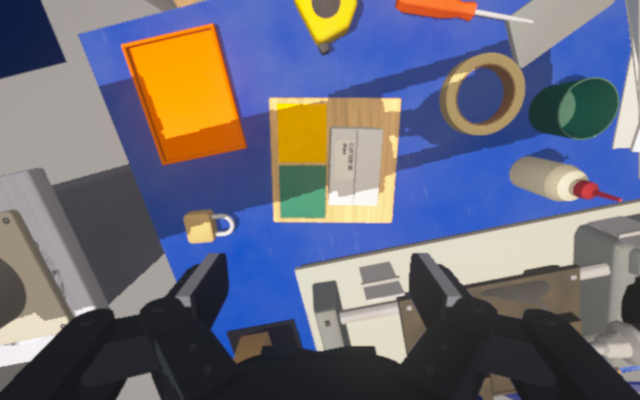

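View pics/i_crop.png

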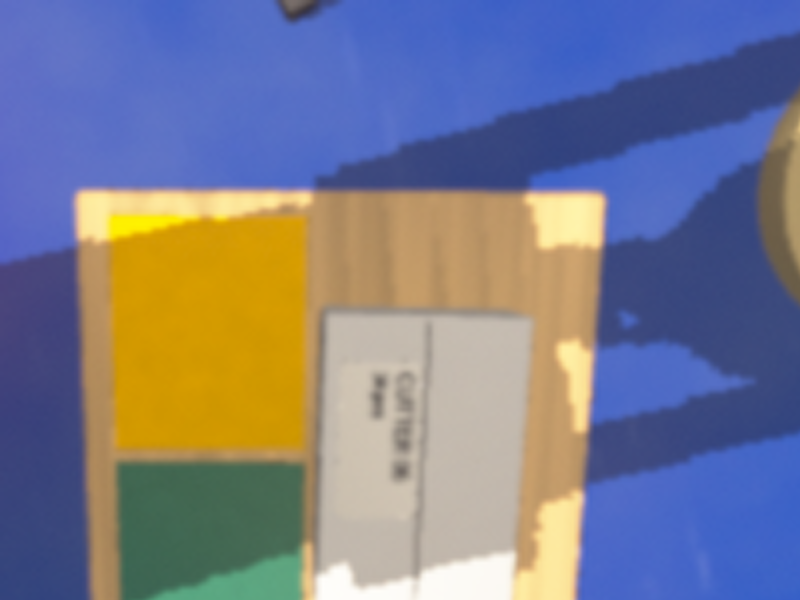

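Both pads are fully visible (yellow about (302,133), green about (303,190)), and the dark carton at about (356,167). I measure the pads, the dark carton and the tray in this view, and the pads in the top view.

```bash
python3 - <<'E'
from h import *
import pickle
cw=pickle.load(open('h_cal.pkl','rb')); ct=cal('top')
a=np.radians(-12.6); u=np.array([np.cos(a),np.sin(a)]); v=np.array([-u[1],u[0]])
def m(im,lo,hi,box):
    h=cv2.cvtColor(im,cv2.COLOR_BGR2HSV); k=cv2.inRange(h,np.array(lo),np.array(hi)); o=np.zeros_like(k); x0,y0,x1,y1=box; o[y0:y1,x0:x1]=k[y0:y1,x0:x1]; return o>0
for n,c,im,bp,bt in (("W",cw,cv2.imread("pics/i_wrist.png"),(260,90,420,240),(110,15,255,170)),("T",ct,cv2.imread("pics/i_top.png"),(225,125,330,230),(176,222,262,295))):
    for nm,lo,hi,z,b in (("ypad",(20,170,80),(32,255,255),8,bp),("gpad",(60,80,40),(95,255,255),8,bp),("tray",(0,150,80),(16,255,255),10,bt)):
        r=rect(c,blob(m(im,lo,hi,b)),z); ce=r[0]; print(n,nm,r[0],r[1],r[2],"uv",(ce@u).round(1),(ce@v).round(1))
P=lambda l:(np.array(l)+.5)/4-.5+[250,50]
w=ray(cw,np.vstack([P([(323,310),(533,316),(514,552),(316,577)]),[[378.5,206],[328.5,205]]]),51); print("dark",w.round(1).tolist())
im=cv2.imread("pics/i_wrist.png"); k=m(im,(0,0,90),(180,75,255),(326,120,384,210)); r=rect(cw,blob(k),51); print("dark",r, r[0]@u,r[0]@v)
E
```

```text
W ypad [557.5 121.7] [79.2 67. ] 76.83 uv 517.5 240.4
W gpad [538.8  40. ] [74.2 64.2] 77.46 uv 517.1 156.6
W tray [417.6 200.8] [158.1 123.9] 88.87 uv 363.7 287.1
T ypad [546.1  91.8] [18.9 64.3] 77.24 uv 512.9 208.7
T gpad [537.4  59.7] [40.2 69.7] 89.95 uv 511.4 175.5
T tray [411.7 171.1] [104.3 120.4] 89.71 uv 364.5 256.8
dark [[596.0, 125.7], [659.3, 109.7], [641.2, 36.5], [576.0, 42.3], [637.5, 11.4], [572.6, 27.3]]
dark (array([616.7,  67.9]), array([103.1,  67.1]), 76.23, [[572.0, 26.0], [637.0, 10.0], [662.0, 110.0], [596.0, 126.0]]) 587.0359409968003 200.79368510488874
```

```bash
python3 -c "
from h import *
go(616.5,68,75,76.1)"
```

```text
t 14.55 tcp [570.5  76.4 301.1] yaw 77.4 | tool shift cm [ 0.16  4.71 22.6 ] spin 1.3 tilt [ 0.0013 -0.0017] w 85.3 F [-0.7 -0.1 -0.5]
```

Call:
send_rows([
  [[0, 1.5, 3], 0.5, -1],
  [[0.1, 3, 7.5], 1.3, -1],
  [[0.2, 4.2, 12.5], 1.3, -1],
  [[0.2, 4.7, 17], 1.3, -1],
  [[0.2, 4.7, 20.5], 1.3, -1],
  [[0.2, 4.7, 22.5], 1.3, -1],
  [[0.2, 4.7, 22.5], 1.3, -1],
])

```text
time: 15.42
tcp_pos: [615.3, 67.8, 75.2]
eef_rot: [-2.472, -1.933, 0.003]
wrist_force: [-0.6, -0.1, 0.8]
gripper_width: 84.9
```

```bash
python3 -c "
from h import *
c=cal('wrist');cv2.imwrite('pics/j_wrist.png',ctrl.camera('wrist')[:,:,::-1]);go(616.5,68,14,76.1)"
```

```text
t 15.47 tcp [616.6  68.   76.9] yaw 76.07 | tool shift cm [-0.01  0.    6.29] spin -0.0 tilt [ 0.0014 -0.0012] w 85.2 F [0.5 0.7 0.3]
```

View pics/j_wrist.png

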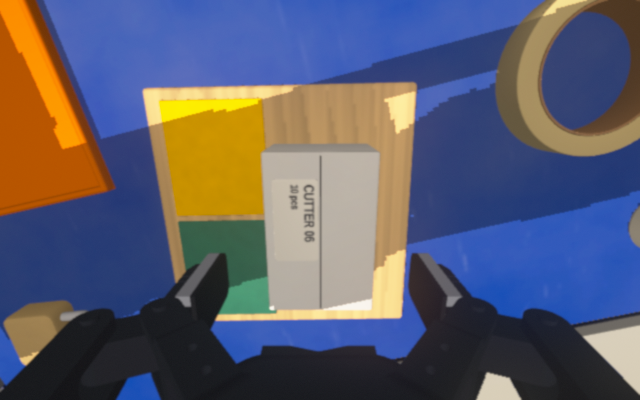

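The dark carton is centred between the fingers (265–376, centre 320.5 against 319) and aligned. I descend and grip.

Call:
send_rows([
  [[0, 0, 2], 0, -1],
  [[0, 0, 4.5], 0, -1],
  [[0, 0, 6], 0, -1],
  [[0, 0, 6.2], 0, -1],
  [[0, 0, 6.2], 0, 1],
  [[0, 0, 6.2], 0, 1],
  [[0, 0, 6.2], 0, 1],
  [[0, 0, 6.2], 0, 1],
])

```text
time: 16.48
tcp_pos: [617.5, 68.2, 16.2]
eef_rot: [-2.474, -1.935, -0.003]
wrist_force: [0.5, 0.1, 5.2]
gripper_width: 64.0
```

```bash
python3 -c "
from h import *
go(417,200.5,120,88.9)"
```

```text
t 16.48 tcp [617.5  68.2  16.2] yaw 76.07 | tool shift cm [  8.03 -22.64 -10.39] spin -12.8 tilt [0.002  0.0008] w 64.0 F [0.5 0.1 5.2]
```

Call:
send_rows([
  [[0, 0, -1], 0, 1],
  [[0, 0, -4], 0, 1],
  [[0, 0, -8], 0, 1],
  [[1, -3, -11], -2, 1],
  [[3, -8, -12], -4, 1],
  [[5, -13, -12], -7, 1],
  [[7, -18, -12], -10, 1],
  [[8, -22, -12], -12.8, 1],
])

```text
time: 17.48
tcp_pos: [420.9, 199.5, 136.0]
eef_rot: [-2.24, -2.201, -0.003]
wrist_force: [-0.6, 0.1, -2.5]
gripper_width: 64.3
```

Call:
send_rows([
  [[0, -0.5, 0], 0, 1],
  [[0, -0.5, 0], 0, 1],
])

```text
time: 17.73
tcp_pos: [415.8, 199.6, 136.2]
eef_rot: [-2.24, -2.202, -0.003]
wrist_force: [0.1, -0.5, -3.3]
gripper_width: 64.7
```

```bash
python3 -c "
from h import *
import pickle; pickle.dump(cal('wrist'),open('k_cal.pkl','wb'))
cv2.imwrite('pics/k_wrist.png',ctrl.camera('wrist')[:,:,::-1]);go(417,200.5,13.5,88.9)"
```

```text
t 17.77 tcp [416.5 199.3 136.3] yaw 88.98 | tool shift cm [ 0.1   0.03 12.28] spin 0.1 tilt [0.0018 0.0013] w 64.1 F [ 1.2 -0.9 -3.1]
```

View pics/k_wrist.png

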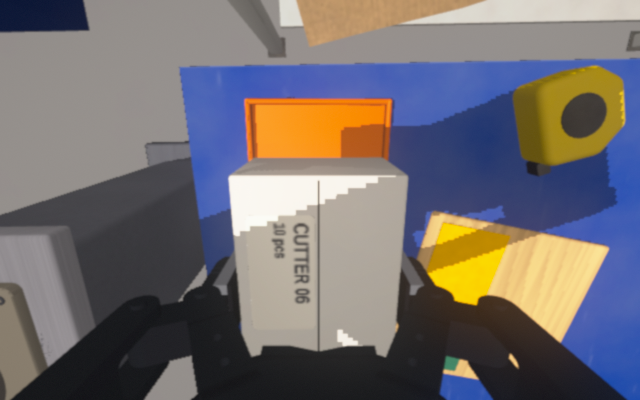

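The tray's far edge is visible, with outer corners at about (245,98) and (392,98), so I can check the tray centre.

```bash
python3 - <<'E'
from h import *
import pickle
c=pickle.load(open('k_cal.pkl','rb'))
im=cv2.imread("pics/k_wrist.png"); cv2.imwrite("pics/k_crop.png",cv2.resize(im[90:165,235:400],(792,360),interpolation=cv2.INTER_CUBIC))
w=ray(c,[[244.8,98.3],[391.8,98.3],[247.5,157.5],[389.5,157.5]],10); print(w.round(1).tolist())
e=(w[0]+w[1])/2; d=w[1]-w[0]; d/=np.linalg.norm(d); n=np.array([d[1],-d[0]]); print(np.linalg.norm(w[1]-w[0]),"ang",np.degrees(np.arctan2(d[1],d[0])),"centre",e+80*n)
print("side mid at bottom",(w[2]+w[3])/2)
E
```

```text
[[356.1, 283.1], [478.1, 280.9], [354.2, 234.0], [478.6, 231.7]]
122.09219818896132 ang -1.0280889241217135 centre [415.66449496 202.04500536]
side mid at bottom [416.39759843 232.85382825]
```

View pics/k_crop.png

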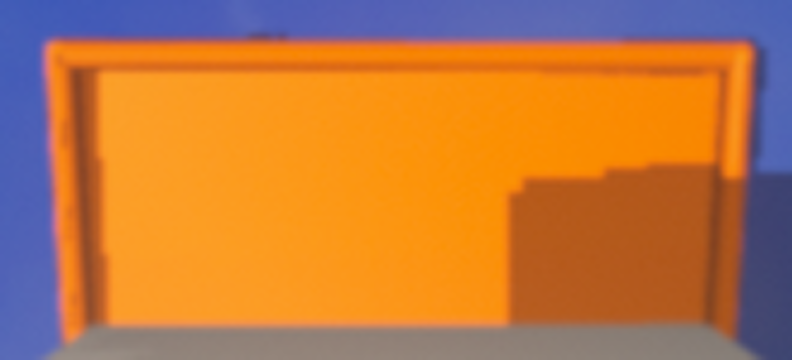

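Call:
send_rows([
  [[0.2, 0, 3], 0.1, 1],
  [[0.2, 0, 7], 0.1, 1],
  [[0.2, 0, 10], 0.1, 1],
  [[0.2, 0, 11.5], 0.1, 1],
  [[0.2, 0, 12.1], 0.1, 1],
  [[0.2, 0, 12.3], 0.1, 1],
  [[0.2, 0, 12.3], 0.1, 1],
])

```text
time: 18.65
tcp_pos: [417.6, 201.8, 14.3]
eef_rot: [2.243, 2.199, 0.006]
wrist_force: [-0.3, 0.2, -2.7]
gripper_width: 63.8
```

```bash
python3 -c "
from h import *
go(416,201.5,13.2,89)"
```

```text
t 18.65 tcp [417.6 201.8  14.3] yaw 88.88 | tool shift cm [-0.04 -0.16  0.11] spin -0.1 tilt [0.0024 0.0029] w 63.8 F [-0.3  0.2 -2.7]
```

Call:
send_rows([
  [[0, -0.1, 0.15], 0, 1],
  [[0, -0.1, 0.15], 0, 1],
  [[0, -0.1, 0.15], 0, -0.85],
  [[0, -0.1, 0.15], 0, -0.85],
  [[0, -0.1, 0.15], 0, -0.85],
  [[0, -0.1, 0.15], 0, -0.85],
  [[0, -0.1, -2], 0, -0.85],
  [[0, -0.1, -6], 0, -1],
])

```text
time: 19.65
tcp_pos: [414.8, 201.1, 73.3]
eef_rot: [-2.242, -2.199, 0.0]
wrist_force: [0.8, -0.1, -0.6]
gripper_width: 85.5
```

Call:
send_rows([
  [[0, 0, -5], 0, -1],
  [[0, 0, -10], 0, -1],
  [[0, 0, -14], 0, -1],
  [[0, 0, -16], 0, -1],
  [[0, 0, -16], 0, -1],
])

```text
time: 20.27
tcp_pos: [416.0, 201.3, 235.2]
eef_rot: [2.243, 2.199, 0.005]
wrist_force: [-0.2, 0.7, -0.5]
gripper_width: 85.4
```

```bash
python3 -c "
from h import *
import pickle; pickle.dump(cal('wrist'),open('l_cal.pkl','wb'))
cv2.imwrite('pics/l_wrist.png',ctrl.camera('wrist')[:,:,::-1]);go(410,0,240,90)"
```

```text
t 20.32 tcp [415.2 201.  233.4] yaw 88.87 | tool shift cm [-20.11  -0.12  -0.69] spin -1.1 tilt [ 0.0013 -0.    ] w 85.2 F [-0.3  0.3  0.2]
```

View pics/l_wrist.png

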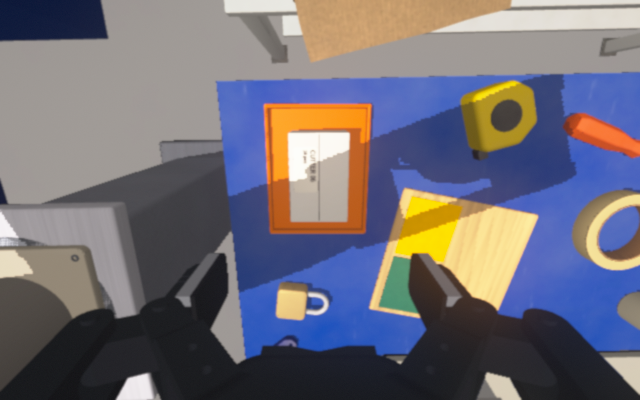

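The dark carton lies flat in the tray, spanning 289–350 by 131–222 px, with the tray at 264–373 by 103–234. I check the centring with numbers.

```bash
python3 - <<'E'
from h import *
import pickle
c=pickle.load(open('l_cal.pkl','rb')); im=cv2.imread("pics/l_wrist.png"); h=cv2.cvtColor(im,cv2.COLOR_BGR2HSV)
def m(lo,hi,b):
    k=cv2.inRange(h,lo,hi);o=np.zeros_like(k);o[b[1]:b[3],b[0]:b[2]]=k[b[1]:b[3],b[0]:b[2]];return o>0
print(rect(c,blob(m((0,150,80),(16,255,255),(255,95,385,245))),10))
print(rect(c,blob(m((0,0,110),(180,90,255),(275,120,365,228))),48))
E
```

```text
(array([416.5, 201.8]), array([157.3, 122.5]), 88.81, [[354.0, 124.0], [476.0, 122.0], [479.0, 279.0], [357.0, 282.0]])
(array([417.3, 202.4]), array([100.5,  65.5]), 88.79, [[383.0, 153.0], [449.0, 152.0], [451.0, 252.0], [386.0, 253.0]])
```

The dark carton is centred to within 1 mm and square. Next I return the yellow carton, then the green.

Call:
send_rows([
  [[-3, 0, 0], 0, -1],
  [[-8, 0, 0], -0.5, -1],
  [[-13.5, 0, 0], -1, -1],
  [[-19, -0.2, 0], -1.1, -1],
  [[-24.5, -0.5, 0], -1.1, -1],
  [[-30, -1, 0], -1.1, -1],
  [[-35, -1, 0], -1.1, -1],
  [[-39, -1, 0], -1.1, -1],
])

```text
time: 21.32
tcp_pos: [396.2, -190.3, 230.8]
eef_rot: [-2.221, -2.217, -0.0]
wrist_force: [1.5, -0.1, -0.8]
gripper_width: 85.5
```

```bash
python3 -c "
from h import *
go(399.5,-218.5,150,90)"
```

```text
t 21.32 tcp [ 396.2 -190.3  230.8] yaw 89.9 | tool shift cm [-2.84  0.35  8.07] spin -0.1 tilt [ 0.0027 -0.0024] w 85.5 F [ 1.5 -0.1 -0.8]
```

Call:
send_rows([
  [[-1.5, 0.2, 2], 0, -1],
  [[-2.8, 0.35, 5], 0, -1],
  [[-2.8, 0.35, 7.5], 0, -1],
  [[-2.8, 0.35, 8], 0, -1],
  [[-2.8, 0.35, 8], 0, -1],
])

```text
time: 21.95
tcp_pos: [399.1, -217.6, 150.1]
eef_rot: [-2.219, -2.216, 0.0]
wrist_force: [0.5, 0.5, 0.7]
gripper_width: 85.1
```

```bash
python3 -c "
from h import *
import pickle; pickle.dump(cal('wrist'),open('m_cal.pkl','wb'))
cv2.imwrite('pics/m_wrist.png',ctrl.camera('wrist')[:,:,::-1]);go(399.5,-218.5,70.5,90)"
```

```text
t 22.0 tcp [ 399.6 -217.9  151. ] yaw 89.92 | tool shift cm [-0.08  0.    8.05] spin -0.1 tilt [ 0.0027 -0.0023] w 85.4 F [ 0.7 -0.1  0.3]
```

View pics/m_wrist.png

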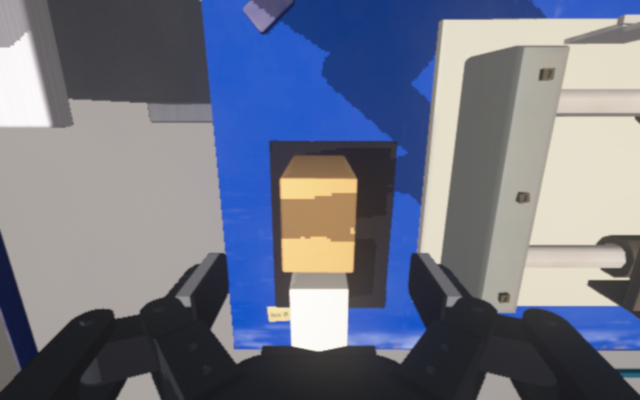

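```bash
python3 - <<'E'
from h import *
import pickle
c=pickle.load(open('m_cal.pkl','rb'))
im=cv2.imread("pics/m_wrist.png"); cv2.imwrite("pics/m_crop.png",cv2.resize(im[140:360,260:410],(545,800),interpolation=cv2.INTER_CUBIC)[:600])
w=ray(c,[[281.5,180.5],[356,180.5],[353.5,271],[281.5,270.5]],108); print(w.round(1).tolist(),w.mean(0))
w=ray(c,[[270.5,141],[396.5,141]],3); print(w.round(1).tolist())
E
```

```text
[[375.9, -186.1], [421.7, -186.2], [422.0, -248.2], [373.7, -247.8]] [ 398.34108008 -217.05953088]
[[353.8, -171.5], [471.0, -171.8]]
```

View pics/m_crop.png

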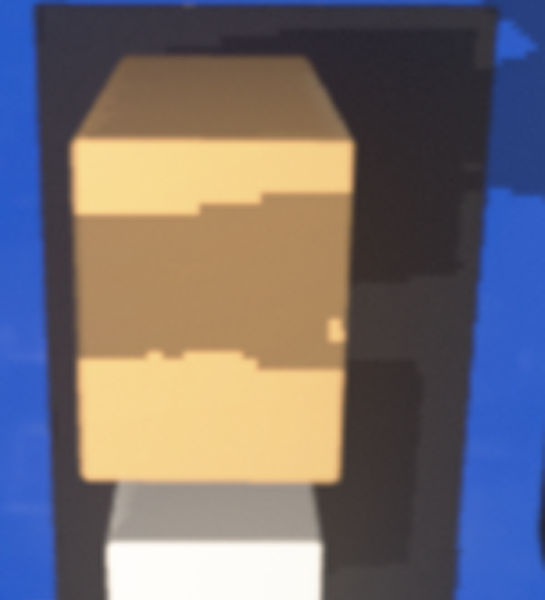

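Call:
send_rows([
  [[0, 0, 2], 0, -1],
  [[0, 0, 4.5], 0, -1],
  [[0, 0, 7], 0, -1],
  [[0, 0, 8], 0, -1],
  [[0, 0, 8], 0, -1],
  [[0, 0, 8], 0, 1],
  [[0, 0, 8], 0, 1],
  [[0, 0, 8], 0, 1],
])

```text
time: 23.0
tcp_pos: [400.1, -218.2, 72.2]
eef_rot: [-2.222, -2.219, -0.001]
wrist_force: [-1.3, 0.7, 6.9]
gripper_width: 47.3
```

Call:
send_rows([
  [[0, 0, 0], 0, 1],
  [[0, 0, -0.8], 0, 1],
  [[0, 0, -4], 0, 1],
  [[0, 0, -9], 0, 1],
  [[2, 0.5, -12], 0, 1],
  [[7, 1.5, -12], 3, 1],
  [[12, 2.5, -12], 6, 1],
  [[16, 3, -12], 9, 1],
])

```text
time: 24.0
tcp_pos: [430.5, -56.7, 192.9]
eef_rot: [-2.391, -2.036, -0.001]
wrist_force: [0.9, -0.5, -1.8]
gripper_width: 47.4
```

```bash
python3 -c "
from h import *
go(557.2,121.3,185,77.3)"
```

```text
t 24.0 tcp [430.5 -56.7 192.9] yaw 80.84 | tool shift cm [19.59  9.68  0.82] spin 3.5 tilt [ 0.0017 -0.0008] w 47.4 F [ 0.9 -0.5 -1.8]
```

Call:
send_rows([
  [[4, 2, 0], 1, 1],
  [[9, 4.5, 0], 2, 1],
  [[14, 7, 0], 3, 1],
  [[18, 9, 0], 3.5, 1],
  [[19.6, 9.7, 1], 3.5, 1],
  [[19.6, 9.7, 4], 3.5, 1],
  [[19.6, 9.7, 8], 3.5, 1],
  [[19.6, 9.7, 10], 3.5, 1],
])

```text
time: 25.0
tcp_pos: [555.7, 121.4, 90.7]
eef_rot: [-2.45, -1.961, 0.004]
wrist_force: [-0.6, -0.1, -2.2]
gripper_width: 47.7
```

Call:
send_rows([
  [[0, 0, 0], 0, 1],
])

```text
time: 25.12
tcp_pos: [554.4, 121.2, 89.2]
eef_rot: [-2.448, -1.959, 0.009]
wrist_force: [0.5, -0.2, -2.1]
gripper_width: 47.1
```

```bash
python3 -c "
from h import *
cv2.imwrite('pics/n_wrist.png',ctrl.camera('wrist')[:,:,::-1])
go(557.4,121.3,77,77.3)"
```

```text
t 25.18 tcp [555.2 121.3  90.4] yaw 77.34 | tool shift cm [0.05 0.23 1.34] spin 0.0 tilt [-0.0003 -0.0062] w 47.3 F [-0.3  0.1 -1.6]
```

View pics/n_wrist.png

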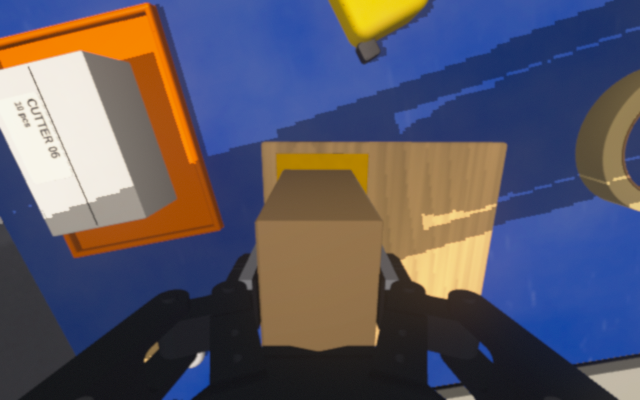

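Call:
send_rows([
  [[0.05, 0.2, 0.4], 0, 1],
  [[0.05, 0.2, 0.8], 0, 1],
  [[0.05, 0.2, 1.1], 0, 1],
  [[0.05, 0.2, 1.1], 0, 1],
])

```text
time: 25.68
tcp_pos: [557.0, 121.3, 79.3]
eef_rot: [-2.449, -1.96, 0.007]
wrist_force: [0.1, -0.2, -2.0]
gripper_width: 47.5
```

```bash
python3 -c "
from h import *
go(557.4,121.3,77,77.3)"
```

```text
t 25.68 tcp [557.  121.3  79.3] yaw 77.34 | tool shift cm [0.01 0.04 0.23] spin 0.0 tilt [-0.0003 -0.0065] w 47.5 F [ 0.1 -0.2 -2. ]
```

Call:
send_rows([
  [[0, 0.03, 0.15], 0, 1],
  [[0, 0.03, 0.25], 0, 1],
  [[0, 0.03, 0.25], 0, 1],
])

```text
time: 26.05
tcp_pos: [557.5, 121.3, 77.4]
eef_rot: [-2.449, -1.96, 0.006]
wrist_force: [-2.8, -0.6, 3.3]
gripper_width: 47.6
```

Call:
send_rows([
  [[0, 0, 0], 0, 0.2],
  [[0, 0, 0], 0, -0.2],
  [[0, 0, 0], 0, -0.7],
  [[0, 0, 0], 0, -1],
  [[0, 0, -2], 0, -1],
  [[0, 0, -7], 0, -1],
  [[0, 0, -12], 0, -1],
  [[0, 0, -15], 0, -1],
])

```text
time: 27.05
tcp_pos: [559.8, 121.3, 232.7]
eef_rot: [-2.452, -1.962, -0.001]
wrist_force: [0.5, 0.2, -0.9]
gripper_width: 85.3
```

```bash
python3 -c "
from h import *
import pickle; pickle.dump(cal('wrist'),open('o_cal.pkl','wb'))
im=ctrl.camera('wrist')[:,:,::-1];cv2.imwrite('pics/o_wrist.png',im)
cv2.imwrite('pics/o_crop.png',cv2.resize(im[110:260,240:440],(800,600),interpolation=cv2.INTER_CUBIC))
go(420,-60,230,88)"
```

```text
t 27.1 tcp [561.2 121.5 236.7] yaw 77.34 | tool shift cm [-20.8   -9.8    0.57] spin -10.7 tilt [0.0033 0.0038] w 85.5 F [1.4 0.4 3.4]
```

View pics/o_crop.png

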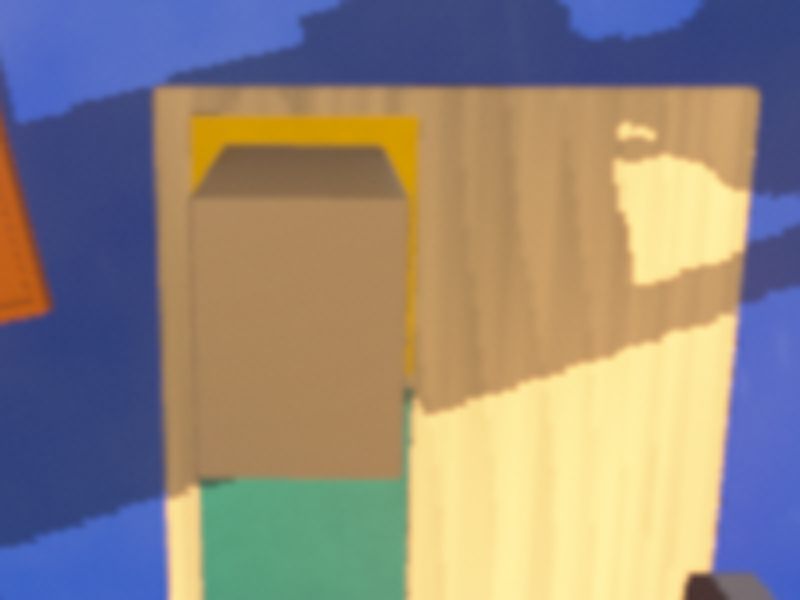

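The yellow carton stands on its pad. At the far side the pad spans x 192–418 and the carton base 220–385, so the gaps are near equal. I measure them.

```bash
python3 - <<'E'
from h import *
import pickle
c=pickle.load(open('o_cal.pkl','rb'))
a=np.radians(-12.7); u=np.array([np.cos(a),np.sin(a)]); v=np.array([-u[1],u[0]])
P=lambda l:(np.array(l)+.5)/4-.5+[240,110]
for n,l,z in (("pad far",[(192,117),(418,118)],8),("base far",[(221,146),(385,147)],8),("top",[(192,196),(407,196),(403,479),(198,478)],113),("greenpad top edge",[(203,482),(412,388)],8)):
    w=ray(c,P(l),z); print(n,np.c_[w@u,w@v].round(1).tolist(),(w@u).mean().round(1),(w@v).mean().round(1))
E
```

```text
pad far [[482.8, 282.3], [549.3, 282.0]] 516.0 282.1
base far [[491.1, 273.8], [539.7, 273.5]] 515.4 273.7
top [[492.6, 274.6], [538.6, 274.6], [539.0, 209.8], [492.2, 210.0]] 515.6 242.2
greenpad top edge [[483.1, 167.2], [549.4, 198.8]] 516.2 183.0
```

Yellow is centred to within about 1 mm and square. Now green.

Call:
send_rows([
  [[-3, -2.5, 0], -1, -1],
  [[-8, -5, 0], -4, -1],
  [[-13, -8, 0], -7, -1],
  [[-17, -9.5, 0], -9, -1],
  [[-21, -10, 0], -11, -1],
  [[-26, -11, 0], -12.6, -1],
  [[-31, -12, 0], -12.6, -1],
  [[-36, -13, 0], -12.6, -1],
])

```text
time: 28.1
tcp_pos: [354.9, -202.8, 236.6]
eef_rot: [2.219, 2.218, 0.008]
wrist_force: [0.7, 0.2, -0.2]
gripper_width: 85.2
```

```bash
python3 -c "
from h import *
go(399.5,-308.5,130,90)"
```

```text
t 28.1 tcp [ 354.9 -202.8  236.6] yaw 89.96 | tool shift cm [-10.58   4.4   10.68] spin -0.0 tilt [0.0009 0.0065] w 85.2 F [ 0.7  0.2 -0.2]
```

Call:
send_rows([
  [[-3, 1.2, 0], 0, -1],
  [[-7, 3, 1], 0, -1],
  [[-10, 4.2, 3], 0, -1],
  [[-10.6, 4.4, 7], 0, -1],
  [[-10.6, 4.4, 10], 0, -1],
  [[-10.6, 4.4, 10.7], 0, -1],
  [[-10.6, 4.4, 10.7], 0, -1],
])

```text
time: 28.98
tcp_pos: [399.7, -308.9, 130.9]
eef_rot: [2.219, 2.218, 0.008]
wrist_force: [0.9, -0.2, -0.3]
gripper_width: 85.5
```

```bash
python3 -c "
from h import *
cv2.imwrite('pics/p_wrist.png',ctrl.camera('wrist')[:,:,::-1])
go(399.5,-308.7,54.5,90)"
```

```text
t 29.02 tcp [ 400.2 -309.2  131.6] yaw 89.97 | tool shift cm [ 0.06 -0.13  7.71] spin -0.0 tilt [-0.0007  0.0081] w 85.6 F [ 0.1 -1.   0.6]
```

View pics/p_wrist.png

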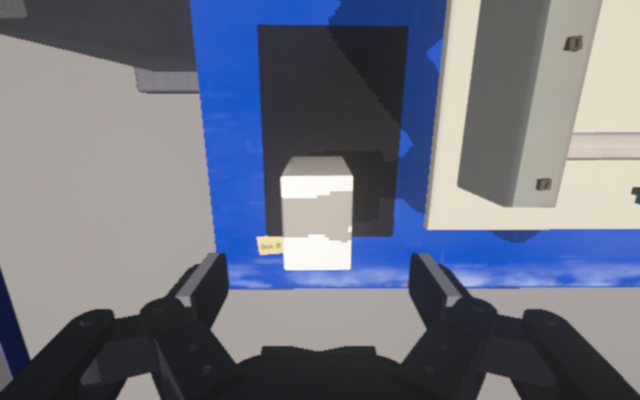

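The green carton is centred between the fingers (282–352, centre 317). I descend and grip.

Call:
send_rows([
  [[0, -0.1, 2], 0, -1],
  [[0, -0.1, 4.5], 0, -1],
  [[0, -0.1, 7], 0, -1],
  [[0, -0.1, 7.7], 0, -1],
  [[0, -0.1, 7.7], 0, -1],
  [[0, -0.1, 7.7], 0, 1],
  [[0, -0.1, 7.7], 0, 1],
  [[0, -0.1, 7.7], 0, 1],
])

```text
time: 30.02
tcp_pos: [400.3, -309.8, 55.8]
eef_rot: [2.217, 2.216, 0.008]
wrist_force: [-1.0, 0.8, 5.0]
gripper_width: 44.2
```

Call:
send_rows([
  [[0, 0, 0], 0, 1],
  [[0, 0, -0.8], 0, 1],
  [[0, 0, -4], 0, 1],
  [[0, 0, -9], 0, 1],
  [[2, 0, -12], 0, 1],
  [[7, 0, -13], 0, 1],
  [[12, 0, -13], 0, 1],
  [[17, 0.5, -13], 3, 1],
])

```text
time: 31.02
tcp_pos: [403.9, -138.3, 186.1]
eef_rot: [2.275, 2.154, 0.009]
wrist_force: [1.0, -0.1, -1.8]
gripper_width: 44.1
```

```bash
python3 -c "
from h import *
go(430,-60,180,80);go(538.4,40.5,180,77.3)"
```

```text
t 31.02 tcp [ 403.9 -138.3  186.1] yaw 86.87 | tool shift cm [7.96 2.17 0.62] spin 6.9 tilt [-0.0015  0.01  ] w 44.1 F [ 1.  -0.1 -1.8]
t 31.02 tcp [ 403.9 -138.3  186.1] yaw 86.87 | tool shift cm [18.59 12.45  0.71] spin 9.6 tilt [-0.0015  0.01  ] w 44.1 F [ 1.  -0.1 -1.8]
```

Call:
send_rows([
  [[4, 0.5, 0], 2, 1],
  [[8, 1.5, 0], 5, 1],
  [[11, 3.5, 0], 7.5, 1],
  [[14, 7, 0], 9.6, 1],
  [[16.5, 10, 0], 9.6, 1],
  [[18.5, 12.4, 1], 9.6, 1],
  [[18.5, 12.4, 4], 9.6, 1],
  [[18.5, 12.4, 8], 9.6, 1],
])

```text
time: 32.02
tcp_pos: [539.8, 39.9, 107.5]
eef_rot: [2.446, 1.957, 0.013]
wrist_force: [-0.2, 0.5, -2.5]
gripper_width: 44.3
```

Call:
send_rows([
  [[0, 0, 1], 0, 1],
  [[0, 0, 1], 0, 1],
])

```text
time: 32.28
tcp_pos: [539.6, 39.9, 97.6]
eef_rot: [2.447, 1.957, 0.012]
wrist_force: [0.8, -0.5, -1.8]
gripper_width: 44.0
```

```bash
python3 -c "
from h import *
cv2.imwrite('pics/q_wrist.png',ctrl.camera('wrist')[:,:,::-1])
go(538.9,39.5,61,77.3)"
```

```text
t 32.33 tcp [540.6  39.9  98.8] yaw 77.31 | tool shift cm [-0.08 -0.21  3.78] spin 0.0 tilt [0.001  0.0137] w 44.1 F [ 0.1  0.1 -2. ]
```

View pics/q_wrist.png

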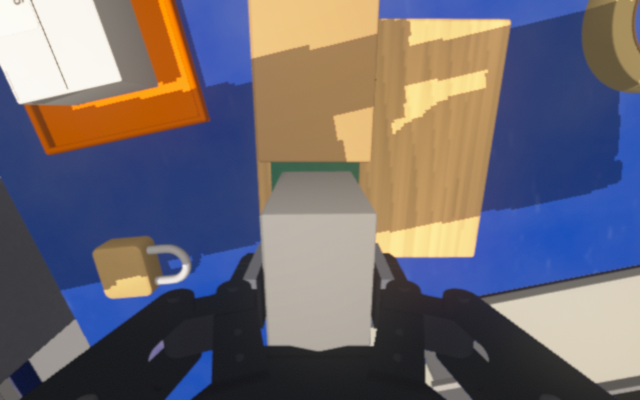

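Call:
send_rows([
  [[-0.1, -0.15, 1], 0, 1],
  [[-0.1, -0.27, 2], 0, 1],
  [[-0.1, -0.27, 3], 0, 1],
  [[-0.1, -0.27, 3.5], 0, 1],
  [[-0.1, -0.27, 3.6], 0, 1],
  [[-0.1, -0.27, 3.6], 0, 1],
])

```text
time: 33.08
tcp_pos: [538.3, 39.4, 62.9]
eef_rot: [2.445, 1.956, 0.015]
wrist_force: [0.2, -0.1, -2.9]
gripper_width: 44.2
```

```bash
python3 -c "
from h import *
go(538.4,39.5,61,77.3)"
```

```text
t 33.08 tcp [538.3  39.4  62.9] yaw 77.31 | tool shift cm [0.01 0.   0.19] spin 0.0 tilt [0.001  0.0137] w 44.2 F [ 0.2 -0.1 -2.9]
```

Call:
send_rows([
  [[0, 0, 0.15], 0, 1],
  [[0, 0, 0.22], 0, 1],
  [[0, 0, 0.22], 0, 1],
])

```text
time: 33.45
tcp_pos: [538.5, 39.4, 60.8]
eef_rot: [2.445, 1.956, 0.015]
wrist_force: [-1.3, 0.3, -3.2]
gripper_width: 44.4
```

Call:
send_rows([
  [[0, 0, 0.1], 0, 1],
  [[0, 0, 0.15], 0, 1],
  [[0, 0, 0.15], 0, 1],
])

```text
time: 33.83
tcp_pos: [538.6, 39.5, 60.7]
eef_rot: [2.445, 1.956, 0.015]
wrist_force: [-6.7, 0.6, 11.1]
gripper_width: 44.2
```

Call:
send_rows([
  [[0, 0, -0.05], 0, 0.2],
  [[0, 0, -0.05], 0, -0.2],
  [[0, 0, -0.05], 0, -0.7],
  [[0, 0, -0.05], 0, -1],
  [[0, 0, -2], 0, -1],
  [[0, 0, -7], 0, -1],
  [[0, 0, -12], 0, -1],
  [[0, 0, -17], 0, -1],
])

```text
time: 34.83
tcp_pos: [536.2, 39.9, 234.0]
eef_rot: [2.444, 1.955, 0.017]
wrist_force: [0.6, -0.0, -0.6]
gripper_width: 85.3
```

Call:
send_rows([
  [[0, 0, -2], 0, -1],
  [[0, 0, -3], 0, -1],
  [[0, 0, -3], 0, -1],
])

```text
time: 35.2
tcp_pos: [535.9, 39.9, 264.7]
eef_rot: [2.444, 1.955, 0.018]
wrist_force: [0.2, -0.2, 0.1]
gripper_width: 85.5
```

```bash
python3 -c "
from h import *
import pickle; pickle.dump(cal('wrist'),open('r_cal.pkl','wb'))
im=ctrl.camera('wrist')[:,:,::-1];cv2.imwrite('pics/r_wrist.png',im)
cv2.imwrite('pics/r_crop.png',cv2.resize(im[80:280,240:440],(800,800),interpolation=cv2.INTER_CUBIC)[200:800])
go(460,0,300,88)"
```

```text
t 35.25 tcp [535.4  39.9 263.3] yaw 77.32 | tool shift cm [-5.55 -6.42 -3.77] spin -10.7 tilt [0.0012 0.0147] w 85.3 F [-0.9  0.4 -0. ]
```

View pics/r_wrist.png

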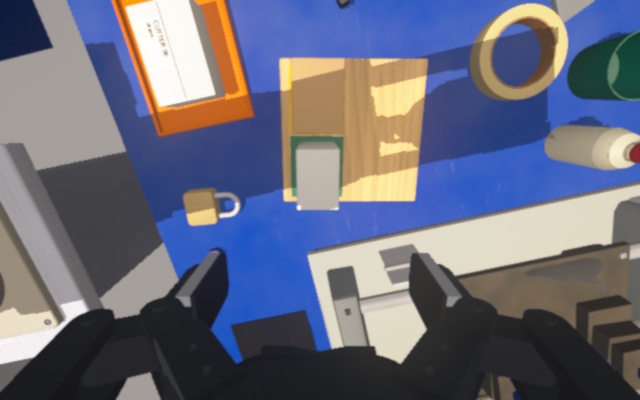

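View pics/r_crop.png

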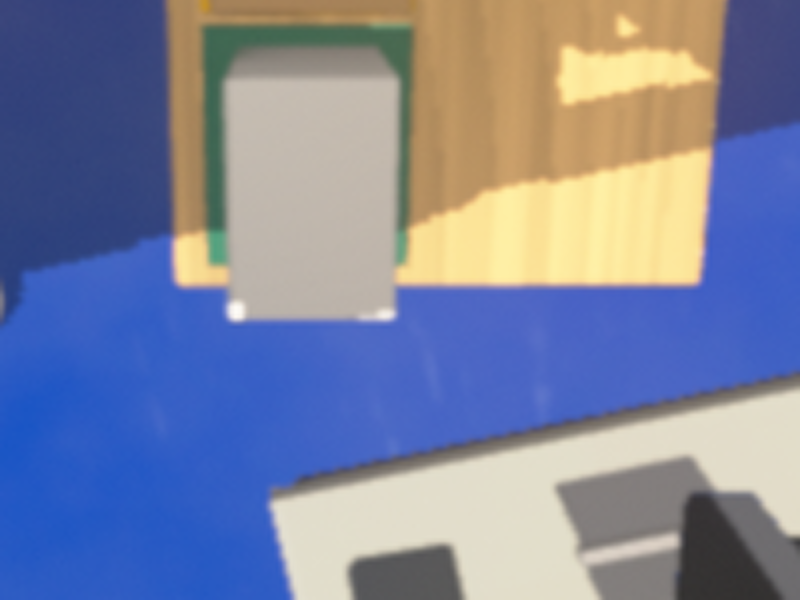

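Both cartons stand on their pads. In this crop the green pad spans x 203–412 and y 26–265, and the green top spans 225–400 by 78–320.

```bash
python3 - <<'E'
from h import *
import pickle
c=pickle.load(open('r_cal.pkl','rb'))
a=np.radians(-12.7); u=np.array([np.cos(a),np.sin(a)]); v=np.array([-u[1],u[0]])
P=lambda l:(np.array(l)+[0.5,200.5])/4-.5+[240,80]
for n,l,z in (("pad",[(203,26),(413,26),(406,265),(209,265)],8),("base far",[(238,47),(383,47)],8),("top",[(224,78),(400,80),(396,319),(229,319)],93)):
    w=ray(c,P(l),z); print(n,np.c_[w@u,w@v].round(1).tolist(),(w@u).mean().round(1),(w@v).mean().round(1))
im=cv2.imread("pics/r_wrist.png"); cv2.imwrite("pics/r_crop2.png",cv2.resize(im[120:220,280:360],(640,800),interpolation=cv2.INTER_CUBIC)[:400])
E
```

```text
pad [[482.5, 198.5], [549.4, 198.3], [548.8, 119.2], [482.4, 119.6]] 515.8 158.9
base far [[493.5, 191.8], [539.9, 191.7]] 516.7 191.8
top [[493.5, 192.0], [538.2, 191.4], [538.4, 127.5], [493.5, 127.8]] 515.9 159.7
```

View pics/r_crop2.png

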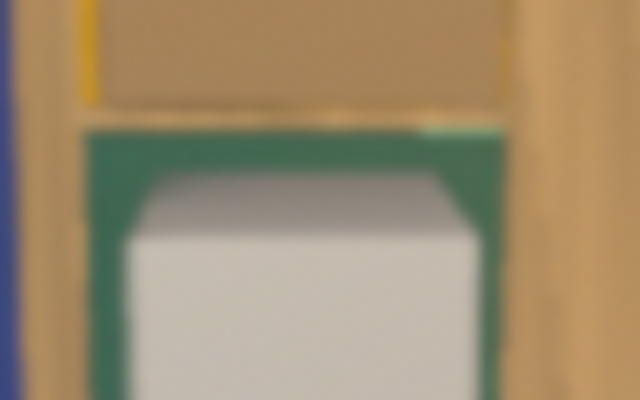

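Green is centred to within 1 mm and square. Before handing in I check the bystanders and the scene once more.

```bash
python3 - <<'E'
from h import *
c=cal('top'); t=np.ascontiguousarray(ctrl.camera('top')[:,:,::-1]); s=np.ascontiguousarray(ctrl.camera('scene')[:,:,::-1])
cv2.imwrite('pics/z.png',np.vstack([t[110:310,160:480],s[140:340,160:480]]).repeat(1,0))
h=cv2.cvtColor(t,cv2.COLOR_BGR2HSV); H,S,V=[h[...,i].astype(int) for i in range(3)]
nb=~((H>95)&(H<135)&(S>90)); o=np.zeros_like(nb); o[140:190,172:215]=nb[140:190,172:215]; print("tape",rect(c,blob(o),20)[:3])
print(ctrl.observe()["time"])
E
```

```text
tape (array([616.8, 252.1]), array([110.3,  92.7]), 0.79)
35.35
```

View pics/z.png

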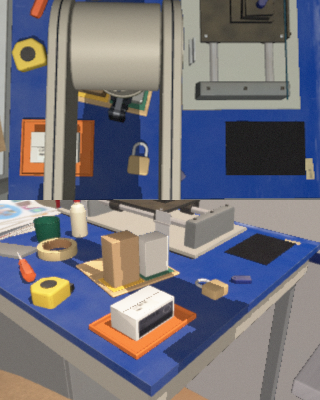

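The scene view shows both cartons upright on the stand, the dark carton in the tray, and the tape and padlock where they were. The top-view tape number is spoilt because the arm overlaps the mask.

```bash
python3 -c "
from station import ctrl
print(ctrl.sign_off())"
```

```text
the job is handed in; nothing more can be done
None
```

The job is done in the order asked and handed in at about 35 s. I moved the green and then the yellow carton upright to the mat. Next I laid the dark carton flat in the tray, then put yellow and then green back on their own pads.

**Last checks, from wrist-camera views:**
- **Dark carton:** within about 1 mm of the tray's centre and square.
- **Yellow carton:** within about 1.5 mm of its pad's centre and square; its top edge and base edge disagreed by about 1.5 mm.
- **Green carton:** within about 1 mm of its pad's centre and square.
- **Robot:** open and clear, about 170 mm above the cartons, with no force on the wrist.

**What failed or disagreed:**
- **Camera disagreement:** the top camera read about 4 mm differently from the wrist camera. I went by the wrist camera, which agreed with the grasps.
- **Tape measure and padlock:** the last numeric check on the tape was useless because the arm was in the view. I did not re-measure the padlock. The final picture shows both where they were, and the arm never came close to the tape.
- **Tool tilt:** the tool had drifted up to 0.8° by the last placing; the released carton showed no sign of it.

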